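Lay out the snack tray: layer the rounds and stand up the honey jar

TASK

Finish the snack on the tray: lay the thin oatcake centred on the rice cake that is already on the plate, then lay the loose rice cake centred on top of the oatcake. At any point, also stand the fallen square honey jar upright, cap up, on the cork coaster on the tray, and leave the mug, tin, spice jar and storage canister where they are.

Things in the scene. Friction and masses are not known exactly. Their poses are not given: they have to be found in the camera images.
- tray: Fixed wooden serving board, 190 x 340 x 12 mm (x, y, z), lying on the counter; origin at the centre of its underside, on the counter. The plate and the coaster stand on it side by side, about 175 mm apart along its y axis; which is at which end varies.
- plate: Loose white round plate, 160 mm diameter, 16 mm high at its rim, standing on the tray. Its flat middle is 5 mm thick. Origin at the centre of its underside (12 mm above the counter).
- base_cake: A pale puffed rice cake: plain round disc, 64 mm diameter, 18 mm thick. Origin at the centre of its underside, z up through the disc. This one lies on the plate, roughly in its middle, as the bottom layer.
- oatcake: The thin oatcake: a plain baked round disc, 66 mm diameter, 9 mm thick, with small dots pricked in its top, lying flat on the counter. Half as thick as a rice cake. Origin at the centre of its underside.
- top_cake: A pale puffed rice cake: plain round disc, 64 mm diameter, 18 mm thick. Origin at the centre of its underside, z up through the disc. This one lies flat on the bare counter and becomes the top layer.
- jar: Square honey jar, 56 x 56 mm in section and 105 mm long in all: 86 mm square body, then a round steel cap of 46 mm diameter and 19 mm length; about 0.3 kg. Origin at the centre of its square base; its own z axis runs from the base to the cap. It starts lying on one flat side on the counter (origin 28 mm above it), cap pointing roughly away from the robot.
- coaster: Fixed round cork coaster, 100 mm diameter, 5 mm thick, lying on the tray; origin at the centre of its underside (12 mm above the counter), so its top is 17 mm above the counter.
- mug: Bystander: blue mug, 80 mm diameter, 90 mm high; origin at the centre of its foot.
- can: Bystander: food tin, 72 mm diameter, 70 mm high; origin at the centre of its underside.
- spice: Bystander: small spice jar, 44 mm diameter, 75 mm high; origin at the centre of its underside.
- canister: Bystander: clear square storage canister with white lid, 80 x 80 x 130 mm high; origin at the centre of its underside.
- bamboo_lid: Bystander, not part of the snack: loose wooden canister lid, a disc of 96 mm diameter and 10 mm thickness with a 26 mm knob on top (32 mm high in all); lies on the counter; origin at the centre of its underside.

How it is judged:
On the way, in this order (a step that is already met when the one before it is completed fails the run):
1. the oatcake lies flat on the plate's rice cake, within 8 mm of its centre, let go (horizontal distance between oatcake and base_cake below 0.008 m and z of oatcake in the frame of base_cake between 0.015 and 0.021 m and angle between oatcake's own z axis and vertical below 0.09 rad and linear speed of oatcake below 0.02 m/s and contact force between the fingers and oatcake below 0.1 N), for 0.2 s.
2. the second rice cake lies flat on the oatcake, within 8 mm of its centre, let go (horizontal distance between top_cake and oatcake below 0.008 m and z of top_cake in the frame of oatcake between 0.006 and 0.012 m and angle between top_cake's own z axis and vertical below 0.09 rad and linear speed of top_cake below 0.02 m/s and contact force between the fingers and top_cake below 0.1 N), for 0.2 s.
At the end, for the whole second after the job is handed in: Flat stack on the level plate (itself within 30 mm of its start): rice cake within 12 mm of plate centre, oatcake, rice cake, each within 8 mm of the one below. Honey jar upright within 5 degrees, cap up, on the coaster within 18 mm of its centre. All let go, at rest (all of step 1 and all of step 2 and horizontal distance between base_cake and plate below 0.012 m and z of base_cake in the frame of plate between 0 and 0.012 m and angle between plate's own z axis and vertical below 0.06 rad and distance of plate from where it was at the start of the episode below 0.03 m and angle between jar's own z axis and vertical below 0.09 rad and horizontal distance between jar and coaster below 0.018 m and z of jar in the frame of coaster between 0.002 and 0.008 m and linear speed of jar below 0.02 m/s and contact force between the fingers and jar below 0.1 N); the robot touches nothing.
It fails at once if the mug, tin, spice jar or canister is knocked over or pushed more than 25 mm (distance of any of mug, can, spice, canister from where it was at the start of the episode above 0.025 m or angle between any of mug, can, spice, canister's own z axis and vertical above 0.5 rad).
It also fails if it takes over 62 s, if anything falls off the work surface, if the arm or the gripper's body presses on something with over 40 N, if the wrist force passes 120 N, or if a joint passes its speed limit or range.

ROBOT

A 6-joint arm with a two-finger parallel gripper is mounted at the origin on the work surface. World frame = base frame: x ahead of the robot, y to its left, z up, the work surface at z = 0. Lengths are in m, angles in rad, forces in N, time in s.
With the tool pointing down it reaches from about 0.325 to 0.875 m from the base axis. Payload 4.4 kg.
Tool frame: the origin (TCP) lies at the very end of the fingers, on their centre line; the grasp point (between the pads) lies 19 mm behind it (bot.hold_point_z is the distance from the TCP to the grasp point, in m); z points along the fingers, y is the line along which they close (so a half turn about z gives the same grasp; the last joint's range is limited). The gripper opens to 85 mm and grips with 20 to 120 N. Pads are 22 mm wide; open, the fingers measure 114 mm over their backs; the gripper's body (76 mm by 85 mm) begins 54 mm behind the grasp point. The pads swing forward as they close: fully open they stand 13 mm farther back than shut.
Start: joints at [1.006, 0.207, 1.542, -0, 1.393, -0.15], TCP at [0.231, 0.526, 0.231] pointing down, gripper open.
Joint ranges: [-2.73, 2.73], [-0.86, 2.22], [0.23, 2.46], [-1.11, 4.25], [0.08, 2.63], [-2.82, 2.82]. Speed limits (rad/s): [2.79, 2.79, 3.14, 3.14, 3.14, 3.14].

INTERFACE

Orientations are given as [roll, pitch, yaw] about the fixed x, y, z axes, in that order (R = Rz(yaw) Ry(pitch) Rx(roll)).
In Python, from bench import bot, imaging, sign_off gives the robot as it stands.
- The arm moves only by the shell command python3 -m creep 'ROWS' [FORCE]. ROWS is JSON, a list that holds one entry, the list of rows, each a list of 7 numbers: the shift along the tool's x, y, z in cm, then the turn, a rotation vector about the tool's x, y, z in rad, then the closure in counts, from 0 (fully open) to 255 (shut). A call has 1 to 12 rows; each row shifts and turns the commanded pose from where the row before left it, along the tool's axes as they then stand; what a row does not reach is not made up. A row lasts 1/10 s, in which the tool goes at most 50 mm and 8.59 degrees, less where a joint would pass 70% of its speed; a pose out of reach is approached as far as the arm can. A call with a gripper value outside its range is refused whole. The fingers move at their own pace and stop on an object; FORCE is the grip in N (left out, the last holds). Time passes only in rows, so rows that do not move let the fingers close. It gives the time, the measured TCP pose, the force, the opening and the grip force at its end, in the units of the state.
- bot.read_state(): the state, without advancing time (a new reading comes with each control period).
- imaging.capture(name): name is "side" or "top" or "wrist"; returns a dict with "frame" (384x512x3 uint8, red, green, blue), "depth" (384x512 float32, m along the optical axis (not along the pixel's ray), 0 where there is no reading), "fx", "fy", "cx", "cy" (pixels), "distortion" ([k1, k2, p1, p2, k3] as OpenCV has them; the pictures are not rectified), "extrinsics" (4x4, takes a point from world to camera coordinates); the wrist camera has in their place "hand_eye" (4x4, takes a point from camera to tool coordinates, whose origin is the TCP and whose axes are the flange's). Camera axes: x right, y down, z forward; pixel columns grow to the right and rows downward; lengths in m; the calibration is good to about 2 mm. A picture is of the moment at which its call begins: read the wrist's pose just before it.
- sign_off(): hands the job in; it is judged then, once.
The state is a dict: "time_s": time; "joints": joint angles; "joint_velocities": joint speeds; "joint_efforts": joint torques, N m; "ee_pos": TCP position; "tcp_rot": TCP orientation; "force": force on the tool from outside, world axes, zero at the start; "wrist_torque": the same for the moment, N m; "width": opening from 0.0 (shut) to 1.0 (fully open); "gripper_force": force on a finger pad.
Only numpy, scipy, OpenCV 4.12 (cv2) and the standard library are available. Lean on these libraries where they do the work, as an engineer would, in place of code of your own. Each camera call takes 0.05 s, during which the arm holds its last target. There are 200 camera calls.

## Working session

There is one attempt and no reset: what is moved stays moved. The work goes in short steps, Python scripts to look and compute and a shell command to move; the robot and the scene stay as the last step left them, time stands still between calls to the robot, and variables do not carry over. Pictures are saved under pics/ and viewed, at most 10 in all, crops included, and the job is handed in when it is done.

```bash
mkdir -p pics; ls; cat > h.py <<'E'
import numpy as np, cv2, pickle
from bench import bot, imaging
from scipy.spatial.transform import Rotation as Rn
def snap(name,save=None):
    s=bot.read_state(); c=imaging.capture(name); c['state']=s
    if save:
        cv2.imwrite(f'pics/{save}.png',c['frame'][:,:,::-1]); pickle.dump(c,open(f'pics/{save}.pkl','wb'))
    return c
def load(n): return pickle.load(open(f'pics/{n}.pkl','rb'))
def c2w(c):
    if 'extrinsics' in c: return np.linalg.inv(np.array(c['extrinsics']))
    T=np.eye(4); T[:3,:3]=Rn.from_euler('xyz',c['state']['tcp_rot']).as_matrix(); T[:3,3]=c['state']['ee_pos']
    return T@np.array(c['hand_eye'])
def ray(c,uv):
    K=np.array([[c['fx'],0,c['cx']],[0,c['fy'],c['cy']],[0,0,1]])
    p=cv2.undistortPoints(np.array(uv,float).reshape(-1,1,2),K,np.array(c['distortion'])).reshape(-1,2)
    return np.c_[p,np.ones(len(p))]
def at_z(c,uv,z):
    T=c2w(c); d=ray(c,uv)@T[:3,:3].T; o=T[:3,3]
    return o+d*((np.asarray(z)-o[2])/d[:,2])[:,None]
def cloud(c):
    v,u=np.mgrid[0:384,0:512]; r=ray(c,np.c_[u.ravel(),v.ravel()]); T=c2w(c)
    P=(r*c['depth'].reshape(-1,1))@T[:3,:3].T+T[:3,3]
    P[c['depth'].ravel()==0]=np.nan
    return P.reshape(384,512,3)
def tool(dw):  # world shift (m) -> tool cm
    s=bot.read_state(); return Rn.from_euler('xyz',s['tcp_rot']).as_matrix().T@np.asarray(dw)*100
E
python3 - <<'E'
from h import *
s=bot.read_state(); print(s, bot.hold_point_z)
a=snap('top','t0')
cv2.imwrite('pics/t0b.png',cv2.resize(a['frame'][:,:,::-1],(800,600)))
w=snap('wrist','w0'); b=snap('side','s0')
print(c2w(a),w['hand_eye'])
E
```

```text
pics
{'time_s': 0.0, 'joints': array([ 1.00649156e+00,  2.07445407e-01,  1.54298178e+00,  1.28862526e-05,
        1.39347684e+00, -1.50510289e-01]), 'joint_velocities': array([-1.21354355e-03,  3.85336131e-04, -4.18317720e-04, -3.62277357e-05,
        2.70314827e-03,  1.31466980e-03]), 'joint_efforts': array([ 6.67349177e-04, -3.83033073e+01, -2.91595924e+01, -7.87606064e-05,
        1.07136107e-02,  3.00690920e-05]), 'ee_pos': array([0.23079948, 0.52581431, 0.23009813]), 'tcp_rot': array([-3.13930931e+00, -3.59108886e-04,  2.72779547e+00]), 'force': array([-0.81080168, -0.02310963, -0.00244556]), 'wrist_torque': array([ 0.03594456,  0.05139487, -0.00646916]), 'gripper_force': 0.0, 'width': 0.9960324704316139} 0.0187
[[ 0.02819533 -0.99803634  0.05593285  0.53377759]
 [-0.99958305 -0.02849906 -0.00464003  0.03279422]
 [ 0.00622495 -0.0557787  -0.99842375  1.07534281]
 [ 0.          0.          0.          1.        ]] [[-1.58984516e-04 -9.50621787e-01 -3.10351725e-01  8.01670419e-02]
 [ 9.99999418e-01  1.79924399e-04 -1.06338857e-03 -1.20994031e-04]
 [ 1.06672019e-03 -3.10351713e-01  9.50621205e-01 -1.42141381e-01]
 [ 0.00000000e+00  0.00000000e+00  0.00000000e+00  1.00000000e+00]]
```

View pics/t0b.png

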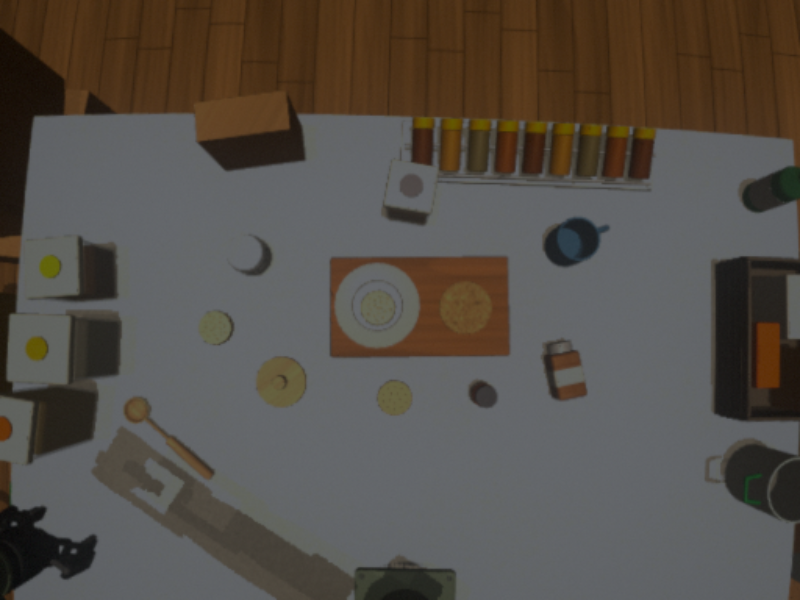

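View pics/s0.png

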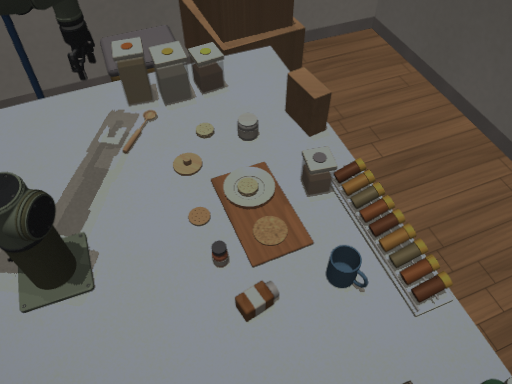

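The top view (800x600) shows the plate and base cake at about (378,307), the coaster at (466,307), the oatcake at (394,398), the top cake at (216,327) and the jar at (566,378) with its cap at (559,347). The side view agrees. The spice jar at (484,394) sits between the oatcake and the jar.

```bash
python3 - <<'E'
from h import *
c=load('t0'); P=cloud(c)
f=.64
for n,uv,z in [('base',(378,307),.035),('plate',(377,306),.028),('coaster',(466,307),.017),('oat',(394,398),.009),('top',(216,327),.018),('jarbody',(568,378),.056),('jarcap',(559,347),.051),('spice',(484,390),.075),('lid',(281,381),.01),('tin',(246,252),.07),('mug',(570,238),.09),('can',(411,185),.13)]:
    p=np.array(uv)*f; w=at_z(c,[p],z)[0]
    m=(np.hypot(P[...,0]-w[0],P[...,1]-w[1])<.07)&(np.abs(P[...,2]-z)<(.004 if z<.03 else .008))
    nn,l,st,ce=cv2.connectedComponentsWithStats(m.astype(np.uint8))
    k=l[int(p[1]),int(p[0])]; Q=P[l==k] if k else np.zeros((1,3))
    mn,mx=Q.min(0),Q.max(0)
    print(n,w.round(4),'depth mid',((mn+mx)/2).round(4),(mx-mn).round(3),len(Q),Q[:,2].mean().round(4))
    if n.startswith('jarb'): print(cv2.minAreaRect(Q[:,:2].astype(np.float32)*1000))
E
```

```text
base [0.592 0.064 0.035] depth mid [0.592  0.0654 0.0358] [0.061 0.061 0.014] 381 0.0356
plate [0.5942 0.0661 0.028 ] depth mid [0. 0. 0.] [0. 0. 0.] 1 0.0
coaster [ 0.5977 -0.1014  0.017 ] depth mid [ 0.5981 -0.1013  0.017 ] [0.133 0.137 0.008] 1173 0.0167
oat [0.4226 0.0295 0.009 ] depth mid [0.4245 0.0288 0.009 ] [0.065 0.063 0.008] 377 0.0094
top [0.5462 0.3707 0.018 ] depth mid [0.5457 0.3715 0.018 ] [0.062 0.062 0.008] 336 0.0185
jarbody [ 0.4709 -0.2869  0.056 ] depth mid [ 0.4832 -0.2874  0.0553] [0.106 0.068 0.014] 618 0.0555
((485.6239013671875, -285.2499694824219), (105.5738296508789, 56.480587005615234), 14.289737701416016)
jarcap [ 0.527  -0.2705  0.051 ] depth mid [ 0.4988 -0.2846  0.051 ] [0.081 0.064 0.016] 446 0.0541
spice [ 0.4476 -0.1296  0.075 ] depth mid [ 0.4379 -0.1324  0.0738] [0.038 0.036 0.013] 159 0.0752
lid [0.448  0.2441 0.01  ] depth mid [0. 0. 0.] [0. 0. 0.] 1 0.0
tin [0.683  0.3053 0.07  ] depth mid [0.6824 0.3088 0.069 ] [0.066 0.066 0.014] 445 0.0701
mug [ 0.7224 -0.2771  0.09  ] depth mid [0. 0. 0.] [0. 0. 0.] 1 0.0
can [0.7974 0.0111 0.13  ] depth mid [0.7954 0.0121 0.1302] [0.094 0.093 0.015] 977 0.1307
```

```bash
python3 -m creep '[[[-3.14,-3.14,0,0,0,0,27],[-3.14,-3.14,0,0,0,0,27],[-3.14,-3.14,0,0,0,0,27],[-3.14,-3.14,0,0,0,0,27],[-3.14,-3.14,0,0,0,0,27],[-3.14,-3.14,0,0,0,0,27],[-3.14,-3.14,0,0,0,0,27],[-3.14,-3.14,0,0,0,0,27],[-3.14,-3.14,0,0,0,0,27],[-3.14,-3.14,0,0,0,0,27],[-3.14,-3.14,0,0,0,0,27],[-3.14,-3.14,0,0,0,0,27]]]' 30
python3 -m creep '[[[0,0,0,0,0,0.136,27],[0,0,0,0,0,0.136,27],[0,0,0,0,0,0.136,27],[0,0,0,0,0,0.136,27],[0,0,0,0,0,0.136,27],[0,0,0,0,0,0.136,27],[0,0,0,0,0,0.136,27],[0,0,0,0,0,0.136,27],[0,0,0,0,0,0,27]]]'
python3 - <<'E'
from h import *
c=snap('wrist','w1'); P=cloud(c)
z=P[...,2]; m=(np.abs(z-.009)<.004)&(np.hypot(P[...,0]-.4245,P[...,1]-.029)<.06)
n,l,st,ce=cv2.connectedComponentsWithStats(m.astype(np.uint8)); k=1+np.argmax(st[1:,4]); Q=P[l==k]
print(st[k],((Q.min(0)+Q.max(0))/2),np.ptp(Q,0)); print(cv2.minEnclosingCircle(Q[:,:2].astype(np.float32)*1000))
m2=(z>.02)&(z<.05); print(P[m2].min(0) if m2.any() else 0)
E
```

```text
time_s: 1.35
ee_pos: [0.4248, 0.0282, 0.2312]
tcp_rot: [3.141, 0.0, 2.728]
force: [0.5, 0.1, -1.0]
width: 0.894
gripper_force: 0.0
time_s: 2.25
ee_pos: [0.4244, 0.03, 0.231]
tcp_rot: [-3.141, -0.0, 1.64]
force: [-0.6, 0.0, -0.2]
width: 0.891
gripper_force: 0.0
[ 228  123   60   59 2799] [0.42270981 0.02973752 0.0083092 ] [0.06454832 0.06468878 0.00601197]
((422.700439453125, 29.343814849853516), 33.12355041503906)
[ 0.41282598 -0.28609093  0.02000166]
```

View pics/w1.png

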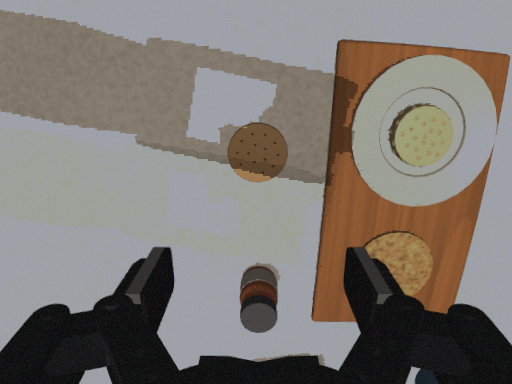

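The wrist view has the oatcake at (257,152), the base cake at (424,136) and the coaster at (397,262). The fingers straddle the oatcake's line. I'll descend over the oatcake and measure the base cake from the same picture.

```bash
python3 - <<'E'
from h import *
c=load('w1'); P=cloud(c); z=P[...,2]
for n,g,h,r in [('base',(.592,.065),.035,.05),('plate rim',(.592,.065),.027,.1)]:
    m=(np.abs(z-h)<.005)&(np.hypot(P[...,0]-g[0],P[...,1]-g[1])<r)
    k=1; nn,l,st,ce=cv2.connectedComponentsWithStats(m.astype(np.uint8)); k=1+np.argmax(st[1:,4]); Q=P[l==k]
    print(n,st[k],cv2.minEnclosingCircle(Q[:,:2].astype(np.float32)*1000),Q[:,2].mean())
E
python3 -m creep '[[[0,-0.17,4,0,0,0,27],[0,0,4,0,0,0,27],[0,0,4,0,0,0,27],[0,0,4,0,0,0,27],[0,0,3,0,0,0,27],[0,0,1.5,0,0,0,27],[0,0,1,0,0,0,27],[0,0,0.6,0,0,0,27],[0,0,0.4,0,0,0,27],[0,0,0.4,0,0,0,27],[0,0,0,0,0,0,27]]]'
```

```text
base [ 392  105   61   62 2915] ((589.5394897460938, 64.87083435058594), 32.754032135009766) 0.03455013972225477
plate rim [ 352   55  145  152 8443] ((595.400390625, 66.48252868652344), 79.98262023925781) 0.025023533460729445
time_s: 3.4
ee_pos: [0.4234, 0.0298, 0.0025]
tcp_rot: [3.141, 0.0, 1.64]
force: [0.4, -0.3, -0.4]
width: 0.89
gripper_force: 0.0
```

```bash
python3 -m creep '[[[0,0,0.3,0,0,0,27],[0,0,0.3,0,0,0,27],[0,0,0,0,0,0,60],[0,0,0,0,0,0,90],[0,0,0,0,0,0,120],[0,0,0,0,0,0,120],[0,0,0,0,0,0,120],[0,0,0,0,0,0,120]]]' 30
```

```text
time_s: 4.2
ee_pos: [0.4229, 0.0299, -0.0034]
tcp_rot: [-3.141, -0.0, 1.64]
force: [-2.4, 0.1, 6.0]
width: 0.752
gripper_force: 32.3
```

```bash
python3 -m creep '[[[0,0,-1,0,0,0,120],[0,0,-3,0,0,0,120],[0,0,-4,0,0,0,120],[0.48,3.37,0,0,0,0,120],[0.48,3.37,0,0,0,0,120],[0.48,3.37,0,0,0,0,120],[0.47,3.38,0,0,0,0,120],[0.47,3.38,0,0,0,0,120],[0,0,0,0,0,0,120],[0,0,0,0,0,0,120]]]'
python3 - <<'E'
from h import *
c=snap('wrist','w2'); snap('top','t2'); snap('side','s2')
im=load('s2')['frame'][120:280,150:330,::-1]
a=cv2.resize(im,(540,480),interpolation=cv2.INTER_CUBIC); 
b=cv2.resize(c['frame'][:,:,::-1],(260,195)); o=np.zeros((480,800,3),np.uint8); o[:,:540]=a; o[:195,540:]=b
cv2.imwrite('pics/v2.png',o)
print(tool([.5895-bot.read_state()['ee_pos'][0],.0649-bot.read_state()['ee_pos'][1],0]))
E
```

```text
time_s: 5.2
ee_pos: [0.5898, 0.0653, 0.0763]
tcp_rot: [-3.141, 0.0, 1.64]
force: [-1.2, 0.3, 0.1]
width: 0.751
gripper_force: 33.5
[-0.03189561  0.13183739 -0.00022742]
```

View pics/v2.png

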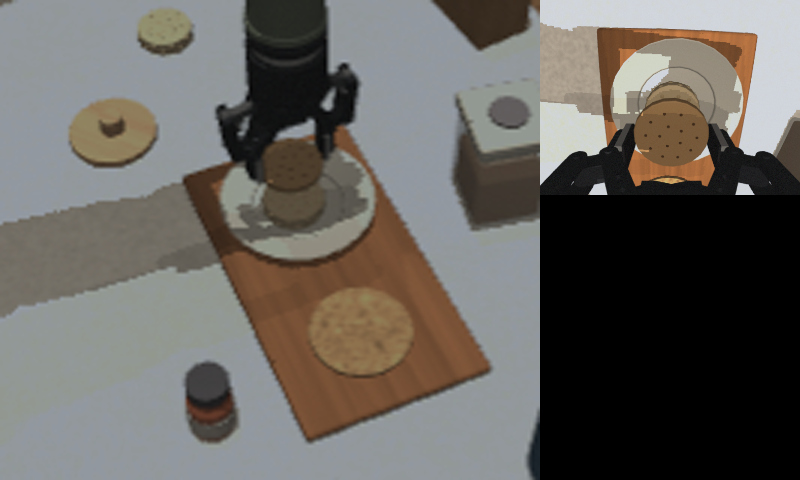

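The oatcake is held level above the base cake: side view, oatcake at (292,165) over the cake at (293,205).

```bash
python3 - <<'E'
from h import *
c=load('w2'); P=cloud(c); z=P[...,2]
m=(np.abs(z-.088)<.006)&(np.hypot(P[...,0]-.59,P[...,1]-.065)<.05)
nn,l,st,ce=cv2.connectedComponentsWithStats(m.astype(np.uint8)); k=1+np.argmax(st[1:,4]); Q=P[l==k]
h=cv2.convexHull(Q[:,:2].astype(np.float32)); print(st[k],Q[:,2].mean(),Q[:,1].min(),Q[:,1].max(),Q[:,0].min(),Q[:,0].max())
A=np.c_[Q[:,:2],np.ones(len(Q))]; print(np.linalg.lstsq(A,Q[:,2],rcond=None)[0])
E
```

```text
[  165   193   188   135 16232] 0.08812681691498143 0.032439436989230935 0.09821215138562946 0.5496642253981662 0.6269538886729674
[ 0.00162445 -0.01208176  0.0879983 ]
```

```bash
python3 -m creep '[[[0,0,2,0,0,0,120],[0,0,1.4,0,0,0,120],[0,0,0.6,0,0,0,120],[0,0,0.4,0,0,0,120],[0,0,0,0,0,0,120],[0,0,0,0,0,0,120]]]'
```

```text
time_s: 5.95
ee_pos: [0.5901, 0.0652, 0.0327]
tcp_rot: [3.141, 0.0, 1.64]
force: [-0.6, -0.2, 0.0]
width: 0.754
gripper_force: 33.5
```

```bash
python3 -m creep '[[[0,0,0.1,0,0,0,120],[0,0,0,0,0,0,70],[0,0,0,0,0,0,30],[0,0,0,0,0,0,0],[0,0,0,0,0,0,0],[0,0,-1,0,0,0,0],[0,0,-4,0,0,0,0],[0,0,-4,0,0,0,0],[0,0,-4,0,0,0,0],[0,0,-4,0,0,0,0],[0,0,0,0,0,0,0]]]'
python3 - <<'E'
from h import *
c=snap('wrist','w3'); P=cloud(c); z=P[...,2]
for n,h,r in [('oat',.044,.05),('plate',.0275,.1)]:
    m=(np.abs(z-h)<.004)&(np.hypot(P[...,0]-.59,P[...,1]-.065)<r)
    nn,l,st,ce=cv2.connectedComponentsWithStats(m.astype(np.uint8)); k=1+np.argmax(st[1:,4]); Q=P[l==k]
    print(n,st[k],Q[:,2].mean(),cv2.minEnclosingCircle(Q[:,:2].astype(np.float32)*1000))
    if n=='oat': print(np.linalg.lstsq(np.c_[Q[:,:2],np.ones(len(Q))],Q[:,2],rcond=None)[0])
E
```

```text
time_s: 7.05
ee_pos: [0.5946, 0.0651, 0.2103]
tcp_rot: [3.126, 0.002, 1.64]
force: [1.2, -0.3, -0.1]
width: 0.998
gripper_force: 0.0
oat [ 216  130   71   69 3776] 0.04364232754731472 ((589.6798095703125, 64.83688354492188), 32.974727630615234)
[ 0.00105144 -0.00528678  0.04337139]
plate [ 175   75  163  160 7093] 0.025923117343480625 ((595.2071533203125, 66.46723175048828), 79.83741760253906)
```

View pics/w3.png

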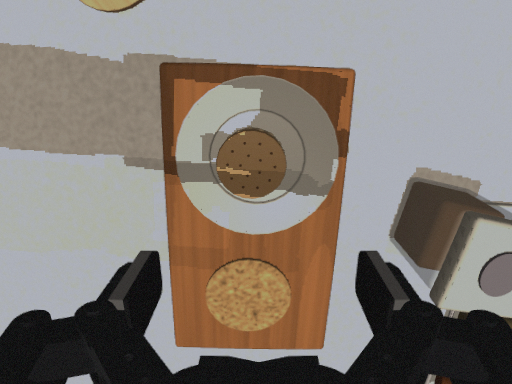

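The oatcake lies at (252,163), flat and centred within 1 mm of the base cake, so I'll go on to the loose rice cake.

```bash
python3 -m creep '[[[4.4,-0.33,0,0,0,0,27],[4.4,-0.33,0,0,0,0,27],[4.4,-0.33,0,0,0,0,27],[4.4,-0.33,0,0,0,0,27],[4.4,-0.33,0,0,0,0,27],[4.4,-0.33,0,0,0,0,27],[4.4,-0.33,0,0,0,0,27],[0,0,0,0,0,0,27],[0,0,0,0,0,0,27]]]'
python3 - <<'E'
from h import *
c=snap('wrist','w4'); P=cloud(c); z=P[...,2]
m=(np.abs(z-.018)<.005)&(np.hypot(P[...,0]-.5457,P[...,1]-.3715)<.06)
nn,l,st,ce=cv2.connectedComponentsWithStats(m.astype(np.uint8)); k=1+np.argmax(st[1:,4]); Q=P[l==k]
(x,y),r=cv2.minEnclosingCircle(Q[:,:2].astype(np.float32)*1000)
e=c['state']['ee_pos']; print(st[k],Q[:,2].mean(),x,y,r,e,tool([x/1000-e[0],y/1000-e[1],-.002-e[2]]))
E
```

```text
time_s: 8.0
ee_pos: [0.544, 0.3714, 0.1996]
tcp_rot: [-3.139, 0.002, 1.642]
force: [-0.1, 0.2, -0.3]
width: 0.891
gripper_force: 0.0
[ 228  125   66   65 3286] 0.017553499875801144 545.3302612304688 374.41400146484375 32.58771896362305 [0.54403626 0.37136965 0.19959693] [ 0.32950424  0.19649432 20.15875698]
```

```bash
python3 -m creep '[[[0.28,0.2,4,0,0,0,27],[0,0,4,0,0,0,27],[0,0,4,0,0,0,27],[0,0,4,0,0,0,27],[0,0,2,0,0,0,27],[0,0,1,0,0,0,27],[0,0,0.6,0,0,0,27],[0,0,0.4,0,0,0,27],[0,0,0,0,0,0,27]]]'
python3 -m creep '[[[0,0,0,0,0,0,60],[0,0,0,0,0,0,90],[0,0,0,0,0,0,120],[0,0,0,0,0,0,120],[0,0,0,0,0,0,120],[0,0,0,0,0,0,120]]]' 30
```

```text
time_s: 8.95
ee_pos: [0.5481, 0.3738, 0.0023]
tcp_rot: [3.14, -0.001, 1.639]
force: [-0.6, -0.6, 0.4]
width: 0.896
gripper_force: 0.0
time_s: 9.55
ee_pos: [0.5485, 0.3746, 0.0032]
tcp_rot: [3.138, -0.001, 1.64]
force: [0.8, -0.8, 6.5]
width: 0.73
gripper_force: 33.3
```

```bash
python3 -m creep '[[[0,0,-1,0,0,0,120],[0,0,-3,0,0,0,120],[0,0,-4,0,0,0,120],[0,0,-1,0,0,0,120],[-4.45,0.28,0,0,0,0,120],[-4.45,0.28,0,0,0,0,120],[-4.45,0.28,0,0,0,0,120],[-4.45,0.28,0,0,0,0,120],[-4.45,0.28,0,0,0,0,120],[-4.45,0.28,0,0,0,0,120],[-4.45,0.28,0,0,0,0,120],[0,0,0,0,0,0,120]]]'
python3 -m creep '[[[0,0,0,0,0,0,120],[0,0,0,0,0,0,120]]]'
python3 - <<'E'
from h import *
c=snap('wrist','w5'); P=cloud(c); z=P[...,2]; e=c['state']['ee_pos']
m=(np.abs(z-e[2]-.016)<.006)&(np.hypot(P[...,0]-.59,P[...,1]-.065)<.05)
nn,l,st,ce=cv2.connectedComponentsWithStats(m.astype(np.uint8)); k=1+np.argmax(st[1:,4]); Q=P[l==k]
print(e,st[k],Q[:,2].mean(),Q[:,1].min(),Q[:,1].max(),np.percentile(Q[:,1],[1,99]))
print(np.linalg.lstsq(np.c_[Q[:,:2],np.ones(len(Q))],Q[:,2],rcond=None)[0])
cv2.imwrite('pics/v5.png',c['frame'][:,:,::-1])
E
```

```text
time_s: 10.75
ee_pos: [0.5887, 0.059, 0.091]
tcp_rot: [-3.141, 0.002, 1.634]
force: [-0.5, -0.4, -1.0]
width: 0.726
gripper_force: 33.1
time_s: 10.95
ee_pos: [0.5876, 0.0654, 0.0908]
tcp_rot: [-3.14, -0.001, 1.64]
force: [-0.3, 0.8, 0.2]
width: 0.731
gripper_force: 33.1
[0.58756206 0.06535327 0.09081813] [  149   197   221   131 16045] 0.10526145120569767 0.03442778481224097 0.09756956266648273 [0.03778506 0.09641054]
[-0.00128088 -0.01131447  0.10679548]
```

View pics/v5.png

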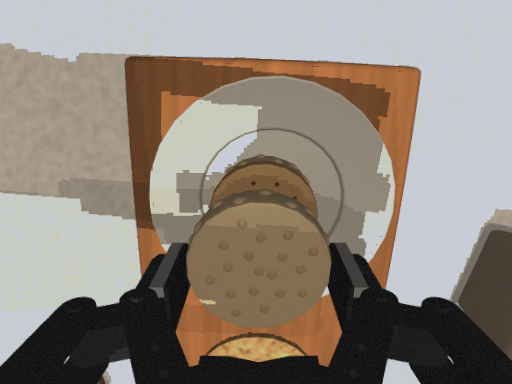

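The rice cake is held level at (260,260), above the oatcake with small offsets. I'll lower it.

```bash
python3 -m creep '[[[-0.1,0.2,2,0,0,0,120],[0,0,1.2,0,0,0,120],[0,0,0.6,0,0,0,120],[0,0,0.3,0,0,0,120],[0,0,0.1,0,0,0,120],[0,0,0,0,0,0,120],[0,0,0,0,0,0,120]]]'
```

```text
time_s: 11.7
ee_pos: [0.5908, 0.0635, 0.05]
tcp_rot: [3.14, 0.0, 1.64]
force: [0.4, -0.1, 0.3]
width: 0.731
gripper_force: 33.1
```

```bash
python3 -m creep '[[[0,0,0.2,0,0,0,120],[0,0,0,0,0,0,120]]]';python3 -m creep '[[[0,0,0,0,0,0,120]]]'
```

```text
time_s: 11.9
ee_pos: [0.5903, 0.0635, 0.0474]
tcp_rot: [3.141, 0.0, 1.64]
force: [-0.1, -1.2, -0.1]
width: 0.732
gripper_force: 33.1
time_s: 12.0
ee_pos: [0.5903, 0.0635, 0.0473]
tcp_rot: [3.142, -0.0, 1.64]
force: [-0.0, -0.6, 0.0]
width: 0.732
gripper_force: 33.1
```

```bash
python3 -m creep '[[[0.07,0,0.1,0,0,0,120],[0,0,0.05,0,0,0,120],[0,0,0,0,0,0,70],[0,0,0,0,0,0,30],[0,0,0,0,0,0,0],[0,0,0,0,0,0,0],[0,0,-1,0,0,0,0],[0,0,-4,0,0,0,0],[0,0,-4,0,0,0,0],[0,0,-4,0,0,0,0],[0,0,-4,0,0,0,0],[0,0,0,0,0,0,0]]]'
python3 - <<'E'
from h import *
c=snap('wrist','w6'); P=cloud(c); z=P[...,2]; print(c['state']['ee_pos'])
for n,h,r in [('cake',.062,.05),('plate',.0275,.1)]:
    m=(np.abs(z-h)<.004)&(np.hypot(P[...,0]-.59,P[...,1]-.065)<r)
    nn,l,st,ce=cv2.connectedComponentsWithStats(m.astype(np.uint8)); k=1+np.argmax(st[1:,4]); Q=P[l==k]
    print(n,st[k],Q[:,2].mean(),cv2.minEnclosingCircle(Q[:,:2].astype(np.float32)*1000))
    if n=='cake': print(np.linalg.lstsq(np.c_[Q[:,:2],np.ones(len(Q))],Q[:,2],rcond=None)[0])
E
```

```text
time_s: 13.2
ee_pos: [0.595, 0.0643, 0.2246]
tcp_rot: [3.126, 0.002, 1.64]
force: [0.4, -0.1, 0.8]
width: 1.001
gripper_force: 0.0
[0.59498433 0.06427281 0.22461494]
cake [ 216  132   70   67 3615] 0.0615573562109858 ((589.97119140625, 64.00906372070312), 32.44506072998047)
[ 0.00112874 -0.00741116  0.0613753 ]
plate [ 178   74  157  154 6539] 0.025871874448533106 ((595.3123168945312, 66.48677825927734), 79.90100860595703)
```

The stack is good: flat, and offset by less than 1 mm. Next is the jar.

```bash
python3 -m creep '[[[-4.26,-1.61,0,0,0,0,0],[-4.26,-1.61,0,0,0,0,0],[-4.26,-1.61,0,0,0,0,0],[-4.26,-1.61,0,0,0,0,0],[-4.26,-1.61,0,0,0,0,0],[-4.26,-1.61,0,0,0,0,0],[-4.26,-1.61,0,0,0,0,0],[-4.26,-1.61,0,0,0,0,0],[0,0,0,0,0,0,0]]]'
python3 -m creep '[[[0,0,0,0,0,0.139,0],[0,0,0,0,0,0.139,0],[0,0,0,0,0,0.139,0],[0,0,0,0,0,0.139,0],[0,0,0,0,0,0.139,0],[0,0,0,0,0,0.139,0],[0,0,0,0,0,0.139,0],[0,0,0,0,0,0.139,0],[0,0,0,0,0,0.139,0],[0,0,0,0,0,0.139,0],[0,0,0,0,0,0,0],[0,0,0,0,0,0,0]]]'
python3 - <<'E'
from h import *
c=snap('wrist','w7'); P=cloud(c); z=P[...,2]; print(c['state']['joints'])
m=(z>.048)&(z<.062)&(np.hypot(P[...,0]-.485,P[...,1]+.285)<.09)
nn,l,st,ce=cv2.connectedComponentsWithStats(m.astype(np.uint8)); k=1+np.argmax(st[1:,4]); Q=P[l==k]
r=cv2.minAreaRect(Q[:,:2].astype(np.float32)*1000); print(st[k],Q[:,2].mean(),r)
cv2.imwrite('pics/v7.png',c['frame'][:,:,::-1])
E
```

```text
time_s: 14.15
ee_pos: [0.4827, -0.2893, 0.2144]
tcp_rot: [-3.139, 0.001, 1.633]
force: [1.1, 0.6, -0.6]
width: 0.998
gripper_force: 0.0
time_s: 15.35
ee_pos: [0.485, -0.2837, 0.2149]
tcp_rot: [-3.14, 0.001, 0.253]
force: [0.3, 0.8, 0.9]
width: 1.0
gripper_force: 0.0
[-6.83392683e-01  1.93826639e-01  1.59146305e+00  1.71750218e-04
  1.35818203e+00  6.34137688e-01]
[ 231  109   63  112 5751] 0.054691778500518755 ((484.74267578125, -286.558837890625), (103.76455688476562, 56.54259490966797), 12.898561477661133)
```

View pics/v7.png

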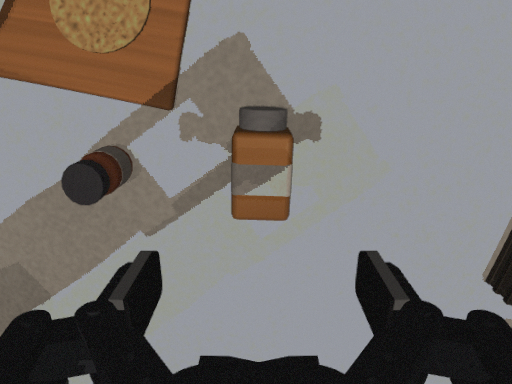

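The jar is centred at (262,165), cap up in the picture, with its axis in line with the tool x.

```bash
python3 -m creep '[[[-1.07,0.25,0,0,0,0.02,0],[0,0,0,0,-0.117,0,0],[0,0,0,0,-0.117,0,0],[0,0,0,0,-0.116,0,0],[1.37,0,3.76,0,0,0,0],[1.37,0,3.76,0,0,0,0],[1.37,0,3.76,0,0,0,0],[1.03,0,2.82,0,0,0,0],[0,0,0,0,0,0,0],[0,0,0,0,0,0,0]]]'
python3 - <<'E'
from h import *
s=bot.read_state(); e=s['ee_pos']; print(s['joints'],tool(np.array([.4753,-.2888,.0095])-e))
E
```

```text
time_s: 16.4
ee_pos: [0.4748, -0.29, 0.0659]
tcp_rot: [-3.141, 0.351, 0.23]
force: [0.4, -0.1, 0.5]
width: 0.997
gripper_force: 0.0
[-0.56415999  0.53314937  1.51208452 -0.25324831  1.35513981  0.86365535] [ 2.00621387 -0.10014834  5.27041157]
```

```bash
python3 -m creep '[[[0.8,-0.1,2.1,0,0,0,0],[0.6,0,1.6,0,0,0,0],[0.4,0,1,0,0,0,0],[0.2,0,0.57,0,0,0,0],[0,0,0,0,0,0,0]]]'
python3 -m creep '[[[0,0,0,0,0,0,40],[0,0,0,0,0,0,70],[0,0,0,0,0,0,100],[0,0,0,0,0,0,150],[0,0,0,0,0,0,150],[0,0,0,0,0,0,150],[0,0,0,0,0,0,150]]]' 60
```

```text
time_s: 16.9
ee_pos: [0.4755, -0.2884, 0.0089]
tcp_rot: [-3.141, 0.351, 0.23]
force: [-0.2, -0.0, -0.1]
width: 1.003
gripper_force: 0.0
time_s: 17.6
ee_pos: [0.4768, -0.2889, 0.0103]
tcp_rot: [3.14, 0.349, 0.229]
force: [0.8, 0.4, 5.4]
width: 0.651
gripper_force: 61.7
```

```bash
python3 -m creep '[[[-0.68,0,-1.88,0,0,0,150],[-1.37,0,-3.76,0,0,0,150],[-1.37,0,-3.76,0,0,0,150],[-1.37,0,-3.76,0,0,0,150],[-1.37,0,-3.76,0,0,0,150],[0,0,0,0.048,0,0.132,150],[0,0,0,0.048,0,0.132,150],[0,0,0,0.048,0,0.132,150],[0,0,0,0.048,0,0.132,150],[0,0,0,0.048,0,0.132,150],[0,0,0,0,0,0,150]]]'
python3 - <<'E'
from h import *
s=bot.read_state(); e=s['ee_pos']; print(s['joints'],tool(np.array([.57,-.09,.19])-e))
E
```

```text
time_s: 18.7
ee_pos: [0.4748, -0.2894, 0.1877]
tcp_rot: [3.141, 0.352, -0.475]
force: [0.8, 1.2, -3.3]
width: 0.648
gripper_force: 61.6
[-0.66506889  0.44466418  1.36387535 -0.06660003  1.67891578  1.38456316] [-6.78389532e-01 -2.20846704e+01 -1.22786670e-02]
```

```bash
python3 -m creep '[[[-0.13,-4.4,0,0,0,0,150],[-0.13,-4.4,0,0,0,0,150],[-0.13,-4.4,0,0,0,0,150],[-0.13,-4.4,0,0,0,0,150],[-0.13,-4.4,0,0,0,0,150],[0,0,0,0,0.131,0,150],[0,0,0,0,0.131,0,150],[0,0,0,0,0.131,0,150],[0,0,0,0,0.131,0,150],[0,0,0,0,0.131,0,150],[0,0,0,0,0.131,0,150],[0,0,0,0,0,0,150]]]'
python3 -m creep '[[[0,0,0,0,0.131,0,150],[0,0,0,0,0.131,0,150],[0,0,0,0,0.131,0,150],[0,0,0,0,0.131,0,150],[0,0,0,0,0.131,0,150],[0,0,0,0,0.131,0,150],[0,0,0,0,0,0,150],[0,0,0,0,0,0,150]]]'
python3 - <<'E'
from h import *
s=bot.read_state(); e=s['ee_pos']; print(s['joints'],Rn.from_euler('xyz',s['tcp_rot']).as_matrix().round(4))
b=snap('side','s8');c=snap('top','t8'); P=cloud(c)
a=cv2.resize(b['frame'][60:300,150:400,::-1],(500,480)); d=cv2.resize(c['frame'][100:290,180:330,::-1],(300,380)); o=np.zeros((480,800,3),np.uint8); o[:,:500]=a; o[:380,500:]=d
cv2.imwrite('pics/v8.png',o)
E
```

```text
time_s: 19.9
ee_pos: [0.5628, -0.0864, 0.1848]
tcp_rot: [3.136, -0.422, -0.465]
force: [-2.4, 0.3, -4.2]
width: 0.646
gripper_force: 62.2
time_s: 20.7
ee_pos: [0.5606, -0.1088, 0.2422]
tcp_rot: [-3.128, -0.994, -0.499]
force: [0.1, 0.5, -2.8]
width: 0.648
gripper_force: 62.3
[-0.22481661 -0.18607076  2.23990388 -1.10790979  0.24047883  2.81846414] [[ 0.4789 -0.4678  0.7428]
 [-0.2608 -0.8838 -0.3885]
 [ 0.8382 -0.0077 -0.5453]]
```

View pics/v8.png

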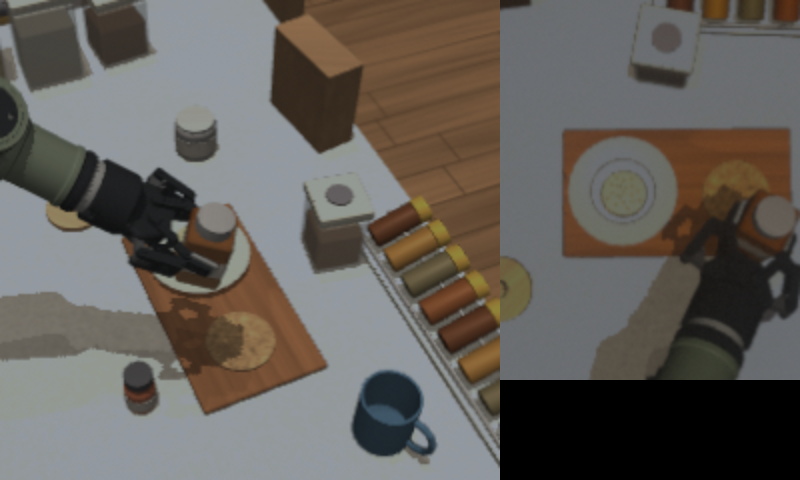

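The jar (held by its body, cap up) stops at a tilt of 57°, because J4 and J6 are at their limits. The forearm slopes too steeply for J5 ≥ 0.08. I'll fit the kinematics from the stored states and check whether the J4 ≈ π wrist configuration works.

```bash
cat > fk.py <<'E'
from h import *
import glob
from scipy.optimize import least_squares
def fk(p,q):
    h,r0,L1,a,L2,Lt,c=p
    R=lambda ax,t: Rn.from_euler(ax,t)
    r=R('z',q[0]); x=r.apply([r0,0,h]); r=r*R('y',q[1]); x=x+r.apply([0,0,L1]); r=r*R('y',q[2]); x=x+r.apply([a,0,L2])
    r=r*R('z',q[3])*R('y',q[4]); x=x+r.apply([0,0,Lt]); r=r*R('z',q[5]+c); return x,r
def fit():
    S=[pickle.load(open(f,'rb'))['state'] for f in sorted(glob.glob('pics/*.pkl'))]
    def f(p):
        o=[]
        for s in S:
            x,r=fk(p,s['joints']); o+=list(x-s['ee_pos'])+list(.2*(r.inv()*Rn.from_euler('xyz',s['tcp_rot'])).as_rotvec())
        return o
    b=min((least_squares(f,[.2,0,.4,0,.4,.25,c]) for c in (1.57,-1.57,0.1,3.1)),key=lambda s:s.cost)
    return b.x,b.cost
lo=np.array([-2.73,-.86,.23,-1.11,.08,-2.82]); hi=np.array([2.73,2.22,2.46,4.25,2.63,2.82])
def ik(p,x,r,q0):
    g=lambda q:np.r_[fk(p,q)[0]-x,.3*(fk(p,q)[1].inv()*r).as_rotvec()]
    s=least_squares(g,np.clip(q0,lo+.01,hi-.01),bounds=(lo,hi)); return s.x,np.abs(s.fun).max()
E
python3 - <<'E'
from fk import *
p,c=fit(); print(p.round(4),c); np.save('p.npy',p)
def pose(x,y,z,yaw,tilt): # tilt from down outward
    return np.array([x,y,z]), Rn.from_euler('xyz',[np.pi,0,yaw])*Rn.from_euler('y',tilt)
for yaw in (-.5,-.35,-.17,0):
  for tilt in (1.0,1.22):
    for z in (.06,.09,.2):
      G=np.array([.598,-.101,z]); x,r=pose(*G,yaw,tilt); x=x+r.apply([0,0,.02])
      out=[]
      for q0 in ([-.2,-.1,2.1,0,.2,1.57],[-.2,-.1,2,3.14,.2,-1.57]):
        q,e=ik(p,x,r,q0); out.append((q.round(2),round(e,4)))
      print(yaw,tilt,z,*out)
E
```

```text
[0.225  0.0473 0.4022 0.0502 0.4537 0.2593 1.5708] 0.050973066039866594
-0.5 1.0 0.06 (array([-0.12,  0.27,  2.03, -1.03,  0.21,  2.82]), np.float64(0.0759)) (array([-0.01,  0.41,  2.13,  4.04,  0.53, -2.12]), np.float64(0.0))
-0.5 1.0 0.09 (array([-0.11,  0.21,  2.04, -1.03,  0.24,  2.82]), np.float64(0.0655)) (array([-0.01,  0.33,  2.14,  4.16,  0.48, -2.25]), np.float64(0.0))
-0.5 1.0 0.2 (array([-0.06,  0.03,  2.05, -1.02,  0.36,  2.82]), np.float64(0.028)) (array([-0.05,  0.1 ,  2.17,  4.25,  0.37, -2.43]), np.float64(0.0238))
-0.5 1.22 0.06 (array([-0.15,  0.22,  2.04, -1.08,  0.15,  2.82]), np.float64(0.1232)) (array([ 0.02,  0.53,  2.17,  3.81,  0.85, -1.86]), np.float64(0.0))
-0.5 1.22 0.09 (array([-0.14,  0.16,  2.06, -1.08,  0.18,  2.82]), np.float64(0.1121)) (array([ 0.02,  0.43,  2.18,  3.86,  0.79, -1.93]), np.float64(0.0))
-0.5 1.22 0.2 (array([-0.1 , -0.03,  2.08, -1.09,  0.28,  2.82]), np.float64(0.0719)) (array([ 0.02,  0.13,  2.18,  4.15,  0.58, -2.3 ]), np.float64(0.0))
-0.35 1.0 0.06 (array([-0.15,  0.27,  2.06, -1.11,  0.08,  2.81]), np.float64(0.0668)) (array([
[... 1975 characters left out ...]
,  0.38, -1.15]), np.float64(0.0)) (array([-0.25,  0.31,  2.17,  2.55,  0.38, -1.15]), np.float64(0.0))
0 1.0 0.2 (array([-0.25,  0.04,  2.13,  1.64,  0.21, -0.21]), np.float64(0.0)) (array([-0.25,  0.04,  2.13,  1.64,  0.21, -0.21]), np.float64(0.0))
0 1.22 0.06 (array([-0.26,  0.51,  2.2 ,  2.8 ,  0.81, -1.42]), np.float64(0.0)) (array([-0.26,  0.51,  2.2 ,  2.8 ,  0.81, -1.42]), np.float64(0.0))
0 1.22 0.09 (array([-0.26,  0.42,  2.22,  2.77,  0.74, -1.38]), np.float64(0.0)) (array([-0.26,  0.42,  2.22,  2.77,  0.74, -1.38]), np.float64(0.0))
0 1.22 0.2 (array([-0.26,  0.1 ,  2.22,  2.54,  0.45, -1.11]), np.float64(0.0)) (array([-0.26,  0.1 ,  2.22,  2.54,  0.45, -1.11]), np.float64(0.0))
```

```bash
python3 - <<'E'
from fk import *
p=np.load('p.npy')
for f in sorted(glob.glob('pics/*.pkl')):
    s=pickle.load(open(f,'rb'))['state']; x,r=fk(p,s['joints'])
    print(f,(x-s['ee_pos']).round(4),(r.inv()*Rn.from_euler('xyz',s['tcp_rot'])).as_rotvec().round(3))
s=bot.read_state(); q=s['joints']; print(q,s['ee_pos'],fk(p,q)[0])
E
```

```text
pics/s0.pkl [ 0.0724 -0.0468 -0.0013] [0. 0. 0.]
pics/s2.pkl [ 0.0019 -0.0863  0.0104] [-0. -0.  0.]
pics/s8.pkl [-0.0254 -0.0702 -0.0185] [ 0. -0.  0.]
pics/t0.pkl [ 0.0724 -0.0467 -0.0013] [0. 0. 0.]
pics/t2.pkl [ 0.0018 -0.0863  0.0104] [-0.  0.  0.]
pics/t8.pkl [-0.0254 -0.0703 -0.0184] [ 0. -0.  0.]
pics/w0.pkl [ 0.0724 -0.0467 -0.0013] [0. 0. 0.]
pics/w1.pkl [ 0.0055 -0.0877 -0.0016] [0. 0. 0.]
pics/w2.pkl [ 0.0017 -0.0863  0.0104] [0. 0. 0.]
pics/w3.pkl [-0.0061 -0.086   0.0005] [0. 0. 0.]
pics/w4.pkl [ 0.0295 -0.0816  0.0021] [0. 0. 0.]
pics/w5.pkl [ 0.0013 -0.0863  0.0093] [0. 0. 0.]
pics/w6.pkl [-0.0071 -0.086  -0.0007] [-0.  0.  0.]
pics/w7.pkl [-0.0531 -0.0679 -0.0002] [0. 0. 0.]
[-0.22463744 -0.18475799  2.24077586 -1.10807922  0.23966148  2.81916328] [ 0.56029354 -0.10845422  0.24091293] [ 0.53499645 -0.1787513   0.22257311]
```

```bash
sed -i 's/h,r0,L1,a,L2,Lt,c=p/h,r0,L1,a,L2,Lt,c,d=p/; s/\[r0,0,h\]/[r0,d,h]/; s/\.25,c\])/.25,c,.05])/' fk.py
cat >> fk.py <<'E'
def pose(G,yaw,tilt):
    r=Rn.from_euler('xyz',[np.pi,0,yaw])*Rn.from_euler('y',tilt); return np.array(G)+r.apply([0,0,.021]),r
def plan(p,q,qf,n):  # joint-line -> rounded tool rows
    x,r=fk(p,q); rows=[]
    for i in range(1,n+1):
        X,Rr=fk(p,q+(qf-q)*i/n)
        row=np.r_[np.round(r.inv().apply(X-x)*100,2),np.round((r.inv()*Rr).as_rotvec(),3)]
        x=x+r.apply(row[:3]/100); r=r*Rn.from_rotvec(row[3:]); rows.append(row)
    return rows
E
python3 - <<'E'
from fk import *
p,c=fit(); print(p.round(4),c); np.save('p.npy',p)
q=bot.read_state()['joints']
for yaw in (-.5,-.35,-.2):
  for tilt in (1.1,1.22):
    for z in (.067,.2):
      x,r=pose([.598,-.101,z],yaw,tilt)
      out=[]
      for q0 in ([-.3,-.1,2.1,0,.2,1.57],[-.3,-.1,2,3.14,.2,-1.57]):
        a,e=ik(p,x,r,q0); out.append((a.round(2),round(e,4)))
      print(yaw,tilt,z,*out)
      if z==.2:
        rows=plan(p,q,a,24); X=np.array([fk(p,q+(a-q)*t)[0] for t in np.linspace(0,1,25)])
        print(X.min(0).round(3),X.max(0).round(3),'max row',max(np.linalg.norm(k[:3]) for k in rows),max(np.linalg.norm(k[3:]) for k in rows))
E
```

```text
[ 0.2827 -0.      0.455   0.0941  0.4996  0.316   1.5708  0.0862] 4.438558913801668e-19
-0.5 1.1 0.067 (array([-0.29,  0.22,  2.09, -1.11,  0.08,  2.81]), np.float64(0.0926)) (array([-0.17,  0.48,  2.18,  3.64,  0.65, -1.82]), np.float64(0.0))
-0.5 1.1 0.2 (array([-0.25, -0.01,  2.14, -1.11,  0.17,  2.82]), np.float64(0.0455)) (array([-0.17,  0.1 ,  2.19,  4.07,  0.37, -2.31]), np.float64(0.0))
[ 0.549 -0.11   0.164] [0.656 0.064 0.249] max row 2.740328447467566 0.08433267456923207
-0.5 1.22 0.067 (array([-0.3 ,  0.2 ,  2.1 , -1.11,  0.08,  2.8 ]), np.float64(0.1214)) (array([-0.15,  0.57,  2.19,  3.57,  0.86, -1.74]), np.float64(0.0))
-0.5 1.22 0.2 (array([-0.3 , -0.05,  2.16, -1.11,  0.09,  2.78]), np.float64(0.0696)) (array([-0.15,  0.17,  2.23,  3.8 ,  0.55, -2.03]), np.float64(0.0))
[ 0.535 -0.11   0.134] [0.656 0.104 0.241] max row 3.560182579587738 0.11345483682946267
-0.35 1.1 0.067 (array([-0.27,  0.23,  2.09, -1.11,  0.08,  2.74]), np.float64(0.0913)) (array([-0.28,  0.46,  2.22,  3.25,  0.64, -1.62]), np.float64(0.0))
-0.35 1.1 0.2 (array([-0.27, -0.02,  2.16, -1.11,  0.08
[... 682 characters left out ...]
[-0.4 ,  0.45,  2.24,  2.86,  0.66, -1.43]), np.float64(0.0))
-0.2 1.1 0.2 (array([-0.4 ,  0.05,  2.25,  2.53,  0.3 , -1.07]), np.float64(0.0)) (array([-0.4 ,  0.05,  2.25,  2.53,  0.3 , -1.07]), np.float64(0.0))
[ 0.541 -0.108  0.147] [ 0.616 -0.022  0.241] max row 1.6125755796240995 0.04687216658103186
-0.2 1.22 0.067 (array([-0.4 ,  0.55,  2.25,  2.89,  0.88, -1.48]), np.float64(0.0)) (array([-0.4 ,  0.55,  2.25,  2.89,  0.88, -1.48]), np.float64(0.0))
-0.2 1.22 0.2 (array([-0.4 ,  0.12,  2.29,  2.74,  0.51, -1.29]), np.float64(0.0)) (array([-0.4 ,  0.12,  2.29,  2.74,  0.51, -1.29]), np.float64(0.0))
[ 0.518 -0.108  0.113] [0.62  0.023 0.241] max row 2.626214004988931 0.08291561975888499
```

```bash
cat > go.py <<'E'
from fk import *
p=np.load('p.npy')
A=np.array([np.cos(.35),0,-np.sin(.35)])
E
python3 - <<'E'
from go import *
q=bot.read_state()['joints']
for z,tilt in ((.2,1.222),(.24,1.222),(.22,1.15),(.25,1.15)):
    x,r=pose([.598,-.101,z],-.42,tilt); a,e=ik(p,x,r,[-.3,-.1,2,3.14,.2,-1.57])
    B=[]
    for t in np.linspace(0,1,25):
        X,Rr=fk(p,q+(a-q)*t); B.append(X-Rr.apply([0,0,.021])-.05*Rr.apply(A))
    B=np.array(B); i=B[:,2].argmin(); print(z,tilt,a.round(2),e.round(4),'lowest base',B[i].round(3),'max y',B[:,1].max().round(3))
    if z==.25:
        np.save('qf.npy',a)
        for k in plan(p,q,a,24): print(k.tolist())
E
```

```text
0.2 1.222 [-0.22  0.15  2.25  3.54  0.51 -1.85] 0.0 lowest base [0.503 0.043 0.105] max y 0.092
0.24 1.222 [-0.22  0.04  2.24  3.65  0.4  -1.97] 0.0 lowest base [0.516 0.02  0.132] max y 0.069
0.22 1.15 [-0.22  0.05  2.23  3.72  0.33 -2.05] 0.0 lowest base [0.524 0.016 0.136] max y 0.055
0.25 1.15 [-0.22 -0.02  2.21  3.9   0.26 -2.23] 0.0 lowest base [ 0.525 -0.014  0.154] max y 0.041
[-1.69, -0.62, 0.14, 0.019, -0.051, -0.009]
[-1.53, -0.92, 0.15, 0.028, -0.046, -0.009]
[-1.3, -1.16, 0.16, 0.036, -0.039, -0.008]
[-1.04, -1.35, 0.15, 0.043, -0.031, -0.009]
[-0.73, -1.5, 0.17, 0.047, -0.022, -0.008]
[-0.4, -1.57, 0.16, 0.049, -0.011, -0.008]
[-0.07, -1.56, 0.17, 0.05, -0.0, -0.007]
[0.27, -1.5, 0.16, 0.048, 0.01, -0.008]
[0.57, -1.35, 0.17, 0.044, 0.02, -0.007]
[0.86, -1.16, 0.16, 0.038, 0.029, -0.007]
[1.07, -0.9, 0.17, 0.029, 0.036, -0.007]
[1.25, -0.6, 0.16, 0.021, 0.042, -0.007]
[1.35, -0.27, 0.15, 0.01, 0.045, -0.007]
[1.39, 0.08, 0.15, -0.001, 0.047, -0.007]
[1.34, 0.42, 0.15, -0.012, 0.045, -0.007]
[1.23, 0.75, 0.13, -0.022, 0.043, -0.007]
[1.05, 1.05, 0.14, -0.032, 0.037, -0.008]
[0.81, 1.31, 0.13, -0.04, 0.029, -0.007]
[0.52, 1.51, 0.12, -0.047, 0.021, -0.008]
[0.19, 1.65, 0.12, -0.051, 0.01, -0.009]
[-0.16, 1.71, 0.11, -0.054, -0.001, -0.009]
[-0.51, 1.71, 0.11, -0.054, -0.012, -0.009]
[-0.86, 1.62, 0.11, -0.051, -0.023, -0.009]
[-1.19, 1.47, 0.12, -0.047, -0.033, -0.01]
```

```bash
python3 -m creep '[[[-1.69,-0.62,0.14,0.019,-0.051,-0.009,150],[-1.53,-0.92,0.15,0.028,-0.046,-0.009,150],[-1.3,-1.16,0.16,0.036,-0.039,-0.008,150],[-1.04,-1.35,0.15,0.043,-0.031,-0.009,150],[-0.73,-1.5,0.17,0.047,-0.022,-0.008,150],[-0.4,-1.57,0.16,0.049,-0.011,-0.008,150],[-0.07,-1.56,0.17,0.05,0,-0.007,150],[0.27,-1.5,0.16,0.048,0.01,-0.008,150]]]'
python3 - <<'E'
from go import *
q=bot.read_state()['joints']; print(q)
for k in plan(p,q,np.load('qf.npy'),16): print(k.tolist())
E
```

```text
time_s: 21.6
ee_pos: [0.5692, 0.0028, 0.1874]
tcp_rot: [-2.89, -0.807, -0.383]
force: [-0.3, 2.1, -2.0]
width: 0.653
gripper_force: 62.2
[-0.22318116 -0.12957684  2.23289856  0.57618276  0.24929557  1.11993607]
[0.61, -1.35, 0.16, 0.043, 0.021, -0.007]
[0.88, -1.13, 0.17, 0.038, 0.03, -0.007]
[1.11, -0.88, 0.16, 0.029, 0.036, -0.007]
[1.27, -0.58, 0.15, 0.02, 0.043, -0.007]
[1.37, -0.25, 0.16, 0.009, 0.046, -0.007]
[1.39, 0.1, 0.14, -0.001, 0.046, -0.007]
[1.35, 0.44, 0.15, -0.013, 0.046, -0.007]
[1.23, 0.76, 0.13, -0.023, 0.042, -0.007]
[1.05, 1.07, 0.14, -0.032, 0.037, -0.008]
[0.8, 1.32, 0.12, -0.04, 0.029, -0.007]
[0.52, 1.51, 0.12, -0.047, 0.021, -0.008]
[0.19, 1.65, 0.12, -0.052, 0.01, -0.009]
[-0.16, 1.71, 0.12, -0.053, -0.001, -0.008]
[-0.51, 1.7, 0.11, -0.054, -0.012, -0.009]
[-0.85, 1.62, 0.11, -0.051, -0.023, -0.01]
[-1.18, 1.46, 0.11, -0.047, -0.033, -0.009]
```

Tracking is excellent, and J4 is swinging through.

```bash
python3 -m creep '[[[0.61,-1.35,0.16,0.043,0.021,-0.007,150],[0.88,-1.13,0.17,0.038,0.03,-0.007,150],[1.11,-0.88,0.16,0.029,0.036,-0.007,150],[1.27,-0.58,0.15,0.02,0.043,-0.007,150],[1.37,-0.25,0.16,0.009,0.046,-0.007,150],[1.39,0.1,0.14,-0.001,0.046,-0.007,150],[1.35,0.44,0.15,-0.013,0.046,-0.007,150],[1.23,0.76,0.13,-0.023,0.042,-0.007,150],[1.05,1.07,0.14,-0.032,0.037,-0.008,150],[0.8,1.32,0.12,-0.04,0.029,-0.007,150],[0,0,0,0,0,0,150]]]'
python3 - <<'E'
from go import *
q=bot.read_state()['joints']; print(q)
for yaw in (-.42,-.35):
    x,r=pose([.598,-.101,.2],yaw,1.222); a,e=ik(p,x,r,[-.3,-.1,2,3.5,.4,-1.8]); print(a,e)
    for k in plan(p,q,a,10): print(k.tolist())
E
```

```text
time_s: 22.7
ee_pos: [0.6407, -0.0199, 0.2716]
tcp_rot: [-2.721, -1.179, -0.551]
force: [-0.2, 0.8, -3.9]
width: 0.649
gripper_force: 62.2
[-0.22365797 -0.06287524  2.22059401  2.66627487  0.25543229 -0.98492366]
[-0.21756285  0.14596894  2.2543186   3.5405277   0.50800815 -1.85365168] 1.880440247958859e-14
[-0.43, 0.4, 0.35, -0.009, 0.01, -0.0]
[-0.44, 0.56, 0.33, -0.014, 0.009, -0.001]
[-0.46, 0.69, 0.3, -0.019, 0.01, -0.002]
[-0.5, 0.84, 0.27, -0.024, 0.008, -0.004]
[-0.55, 0.98, 0.24, -0.028, 0.007, -0.004]
[-0.63, 1.11, 0.22, -0.033, 0.004, -0.007]
[-0.71, 1.23, 0.19, -0.037, 0.002, -0.008]
[-0.82, 1.34, 0.17, -0.041, -0.001, -0.01]
[-0.93, 1.45, 0.14, -0.044, -0.005, -0.012]
[-1.06, 1.52, 0.13, -0.048, -0.01, -0.014]
[-0.27575544  0.13204586  2.27152628  3.29090748  0.48770988 -1.67750163] 5.523359547510154e-15
[-0.58, 0.61, 0.31, -0.01, 0.005, -0.004]
[-0.57, 0.7, 0.29, -0.012, 0.005, -0.005]
[-0.58, 0.79, 0.27, -0.016, 0.006, -0.006]
[-0.59, 0.87, 0.24, -0.019, 0.005, -0.007]
[-0.61, 0.96, 0.22, -0.022, 0.004, -0.007]
[-0.65, 1.05, 0.2, -0.025, 0.004, -0.008]
[-0.68, 1.12, 0.18, -0.028, 0.002, -0.01]
[-0.74, 1.2, 0.16, -0.031, 0.001, -0.01]
[-0.8, 1.27, 0.14, -0.033, -0.002, -0.012]
[-0.87, 1.33, 0.12, -0.036, -0.003, -0.014]
```

Now to the jar-upright hover over the coaster (yaw -0.42).

```bash
python3 -m creep '[[[-0.43,0.4,0.35,-0.009,0.01,0,150],[-0.44,0.56,0.33,-0.014,0.009,-0.001,150],[-0.46,0.69,0.3,-0.019,0.01,-0.002,150],[-0.5,0.84,0.27,-0.024,0.008,-0.004,150],[-0.55,0.98,0.24,-0.028,0.007,-0.004,150],[-0.63,1.11,0.22,-0.033,0.004,-0.007,150],[-0.71,1.23,0.19,-0.037,0.002,-0.008,150],[-0.82,1.34,0.17,-0.041,-0.001,-0.01,150],[-0.93,1.45,0.14,-0.044,-0.005,-0.012,150],[-1.06,1.52,0.13,-0.048,-0.01,-0.014,150],[0,0,0,0,0,0,150],[0,0,0,0,0,0,150]]]'
python3 - <<'E'
from go import *
s=bot.read_state(); r=Rn.from_euler('xyz',s['tcp_rot']); e=s['ee_pos']
print(s['joints'].round(3),'jar axis nominal',r.apply(A).round(3))
b=snap('side','s9');c=snap('top','t9'); P=cloud(c); z=P[...,2]
print('nominal base',e-r.apply([0,0,.021])-.05*r.apply(A))
m=(z>.22)&(z<.3)&(np.hypot(P[...,0]-.598,P[...,1]+.101)<.05)
nn,l,st,ce=cv2.connectedComponentsWithStats(m.astype(np.uint8));
for k in range(1,nn):
    Q=P[l==k]
    if len(Q)>30: print(st[k],Q.mean(0).round(4),((Q.min(0)+Q.max(0))/2).round(4),np.ptp(Q,0).round(3))
a=cv2.resize(b['frame'][60:300,150:400,::-1],(500,480)); d=cv2.resize(c['frame'][100:290,180:330,::-1],(300,380)); o=np.zeros((480,800,3),np.uint8); o[:,:500]=a; o[:380,500:]=d
cv2.imwrite('pics/v9.png',o)
E
```

```text
time_s: 23.9
ee_pos: [0.6165, -0.1078, 0.1938]
tcp_rot: [-3.137, -1.224, -0.421]
force: [-0.1, 0.0, -2.1]
width: 0.646
gripper_force: 62.2
[-0.217  0.144  2.255  3.533  0.508 -1.846] jar axis nominal [-0.004 -0.     1.   ]
nominal base [ 0.59861981 -0.09980423  0.15095324]
[289 175  36  38 727] [ 0.5936 -0.0962  0.2426] [ 0.5925 -0.0941  0.2404] [0.087 0.083 0.04 ]
```

View pics/v9.png

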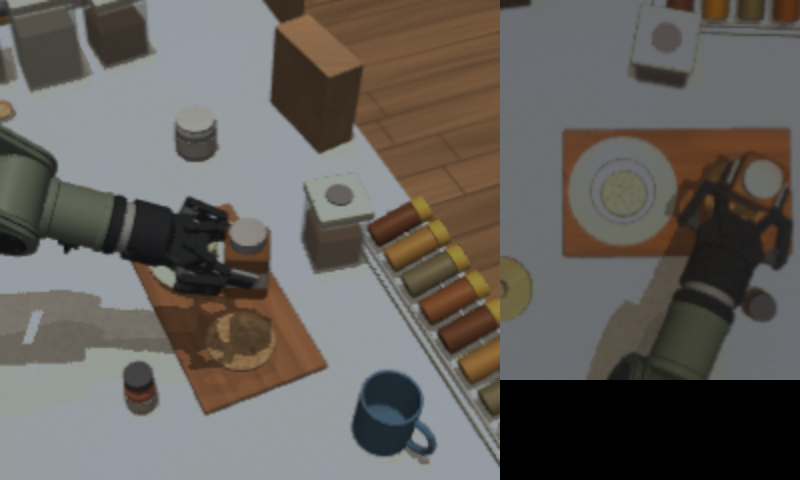

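The jar hangs upright above the coaster; its cap is at (762,180) in the right-hand crop. I'll measure the cap centre and tilt.

```bash
python3 - <<'E'
from go import *
c=load('t9'); P=cloud(c); z=P[...,2]
g=at_z(c,[[311,190]],.255)[0]; print(g)
m=(np.hypot(P[...,0]-g[0],P[...,1]-g[1])<.02)&(z>.24); Q=P[m]; print(len(Q),np.median(Q[:,2]))
Q=Q[np.abs(Q[:,2]-np.median(Q[:,2]))<.005]; print(np.linalg.lstsq(np.c_[Q[:,:2],np.ones(len(Q))],Q[:,2],rcond=None)[0])
m=(np.hypot(P[...,0]-g[0],P[...,1]-g[1])<.04)&(np.abs(z-np.median(Q[:,2]))<.008); Q=P[m]; print(len(Q),((Q.min(0)+Q.max(0))/2),np.ptp(Q,0))
s=c['state']; print(fk(p,s['joints'])[0],s['ee_pos'])
x,r=pose([.598,-.101,.08],-.42,1.222)
print(ik(p,x,r,s['joints']))
E
```

```text
[ 0.59906239 -0.10026689  0.255     ]
241 0.25556467585712206
[0.00557399 0.00334781 0.25264989]
312 [ 0.60262333 -0.10074972  0.25519764] [0.04413053 0.04561243 0.01069957]
[ 0.61668625 -0.10795986  0.19452559] [ 0.61668625 -0.10795986  0.19452559]
(array([-0.21756285,  0.51989225,  2.22127924,  3.40010878,  0.8317474 ,
       -1.67703364]), np.float64(2.5046658497229756e-11))
```

```bash
python3 -m creep '[[[-0.1,0,-0.28,0,0,0,150],[-2.82,0,1.03,0,0,0,150],[-2.82,0,1.03,0,0,0,150],[-2.82,0,1.03,0,0,0,150],[-1.88,0,0.68,0,0,0,150],[-0.94,0,0.34,0,0,0,150],[-0.47,0,0.17,0,0,0,150],[0,0,0,0,0,0,150],[0,0,0,0,0,0,150]]]'
python3 - <<'E'
from go import *
s=bot.read_state(); r=Rn.from_euler('xyz',s['tcp_rot']); e=s['ee_pos']
print(s['joints'].round(3),r.apply(A).round(4),'base',e-r.apply([0,0,.021])-.05*r.apply(A),s['force'])
E
```

```text
time_s: 24.9
ee_pos: [0.6143, -0.1074, 0.0703]
tcp_rot: [-3.138, -1.227, -0.422]
force: [0.4, -0.7, -2.6]
width: 0.649
gripper_force: 62.3
[-0.215  0.531  2.224  3.396  0.85  -1.67 ] [-0.0061  0.0012  1.    ] base [ 0.59653583 -0.09943064  0.02740578] [ 0.38254061 -0.68000981 -2.5566884 ]
```

```bash
python3 -m creep '[[[-0.47,0,0.17,0,0,0,150],[-0.28,0,0.1,0,0,0,150],[0,0,0,0,0,0,150],[0,0,0,0,0,0,150]]]'; python3 -m creep '[[[-0.1,0,0.03,0,0,0,150],[0,0,0,0,0,0,150]]]';  python3 -m creep '[[[-0.1,0,0.03,0,0,0,150],[0,0,0,0,0,0,150]]]'
```

```text
time_s: 25.3
ee_pos: [0.614, -0.1074, 0.0617]
tcp_rot: [-3.139, -1.226, -0.421]
force: [-0.0, 0.1, -2.5]
width: 0.65
gripper_force: 62.4
time_s: 25.5
ee_pos: [0.6141, -0.1075, 0.0617]
tcp_rot: [-3.139, -1.229, -0.421]
force: [-3.6, 1.8, 5.2]
width: 0.648
gripper_force: 63.2
time_s: 25.7
ee_pos: [0.6143, -0.1076, 0.0617]
tcp_rot: [-3.139, -1.231, -0.421]
force: [-6.7, 2.5, 9.5]
width: 0.65
gripper_force: 63.7
```

```bash
python3 -m creep '[[[0,0,0,0,0,0,100],[0,0,0,0,0,0,60],[0,0,0,0,0,0,20],[0,0,0,0,0,0,0],[0,0,0,0,0,0,0],[0,0,-0.5,0,0,0,0],[0,0,-1.5,0,0,0,0],[0,0,-2.5,0,0,0,0],[0,0,-2.5,0,0,0,0],[0,0,0,0,0,0,0]]]' 
python3 - <<'E'
from go import *
s=bot.read_state(); print(s['joints'].round(3))
E
```

```text
time_s: 26.7
ee_pos: [0.5499, -0.0792, 0.0818]
tcp_rot: [-3.141, -1.221, -0.418]
force: [0.7, 1.4, -0.8]
width: 0.999
gripper_force: 0.0
[-0.164  0.445  2.368  3.446  0.904 -1.674]
```

```bash
python3 -m creep '[[[2.8,0,-0.6,0,0,0,0],[2.8,0,-0.6,0,0,0,0],[2.8,0,-0.6,0,0,0,0],[2.8,0,-0.6,0,0,0,0],[0,0,0,0,0,0,0],[0,0,0,0,0,0,0]]]' 
python3 - <<'E'
from go import *
b=snap('side','s10');c=snap('top','t10'); P=cloud(c); z=P[...,2]
for n,g,h,rad in [('cap',(.598,-.1),.122,.04),('cake',(.59,.064),.062,.05)]:
    m=(np.hypot(P[...,0]-g[0],P[...,1]-g[1])<rad)&(np.abs(z-h)<.006); Q=P[m]
    print(n,len(Q),((Q.min(0)+Q.max(0))/2).round(4),np.ptp(Q,0).round(3),np.linalg.lstsq(np.c_[Q[:,:2],np.ones(len(Q))],Q[:,2],rcond=None)[0].round(3))
a=cv2.resize(b['frame'][60:300,150:400,::-1],(500,480)); d=cv2.resize(c['frame'][100:290,180:330,::-1],(300,380)); o=np.zeros((480,800,3),np.uint8); o[:,:500]=a; o[:380,500:]=d
cv2.imwrite('pics/v10.png',o)
E
```

```text
time_s: 27.3
ee_pos: [0.568, -0.0872, 0.1977]
tcp_rot: [-3.137, -1.227, -0.424]
force: [0.2, 0.2, -0.3]
width: 1.003
gripper_force: 0.0
cap 232 [ 0.6011 -0.1008  0.1223] [0.043 0.043 0.01 ] [0.016 0.006 0.113]
cake 407 [0.5922 0.0632 0.062 ] [0.063 0.063 0.012] [-0.001  0.001  0.063]
```

View pics/v10.png

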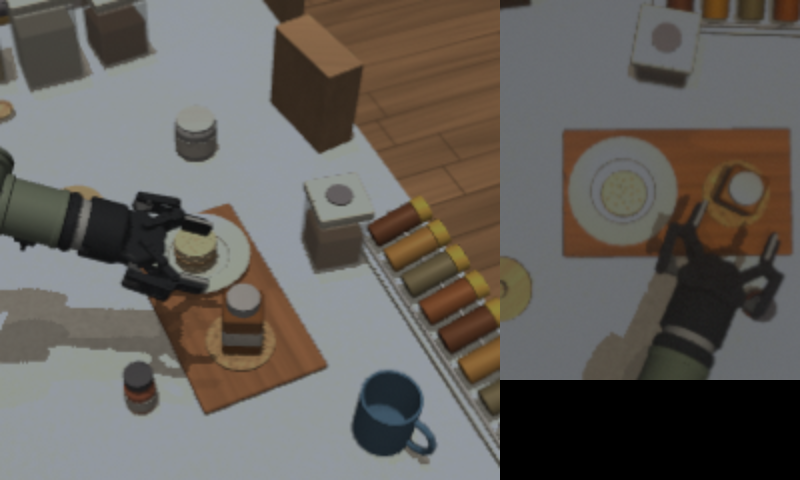

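The jar stands upright on the coaster, cap at (243,297). The stack is intact at (195,248), the bystanders haven't moved, and the arm is clear.

```bash
python3 -c "
from bench import sign_off
print(sign_off())"
```

```text
the job is handed in; nothing more can be done
None
```

I handed the job in at about 27 s: by the last camera check the oatcake and second rice cake lie flat and centred on the plate's rice cake, the honey jar stands cap up within about 3 mm of the coaster's centre, and the mug, tin, spice jar and canister look unmoved; `sign_off()` returned no verdict.

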